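# Load the knee parts into their assembly fixtures

## Task

Load the four loose knee-joint parts into the fixture made for each: lay the bronze axle in the V-blocks on the slide's carriage, set the black ceramic race flat on the ring outline of the round white pad, drop the sky blue clamp ring over the white post so that it lies flat on the base, and stand the frosted hinge shell on its base between the four corner stops of its nest. Leave the jar and the screwdriver where they are.

Things in the scene. Friction and masses are not known exactly. Their poses are not given: they have to be found in the camera images.
- axle: Loose bronze knee axle, 98 mm long, 190 g: a round shaft of 16 mm diameter and 74 mm length between two square ends (18 x 18 mm, 12 mm long each). It lies on the bench on a flat of its square ends. Origin at its middle, on its axis, 9 mm above the bench at the start; x runs along the axle. Both ends are alike.
- race: Loose black ceramic bearing race, a plain ring lying flat: outer diameter 56 mm, bore 38 mm, 16 mm high, 60 g. Origin at the centre of its underside, z up. Grip it across its outside.
- clamp_ring: Loose sky blue aluminium clamp ring lying flat: outer diameter 62 mm, bore 46 mm, 14 mm high, 60 g; a split lug 22 mm wide sticks out on its +x side to 41 mm from the centre. Origin at the bore's centre on the underside, z up. Grip it across its outside along its own y, clear of the lug. Any turn is right on the post.
- hinge_shell: Loose frosted whitish polymer hinge shell, 60 g, standing on its flat base: 76 mm long (x), 46 mm wide (y), 32 mm high, open on top; two upright cheeks along x, with round ears and bronze-rimmed axle holes at the +x end. Origin at the centre of its underside, z up. Grip it across the cheeks (along y) at the middle.
- carriage: Axle's place: carriage 84 x 58 mm on a fixed steel dovetail slide (230 x 50 mm), slides along x (4 N friction). Origin: centre of its top face, 27 mm above bench, z up. Two V-blocks, 10 mm thick (x), 40 wide, 23 high, at x = -23 and +23 mm, 36 mm gap between; 90 deg grooves along x, 30 mm wide. Seated axle: along x either way, axis 19 mm above origin, square ends outside the blocks, 9 mm end play.
- race_pad: Place for the race: round whitish polymer pad, 88 mm across on a 94 mm aluminium disc, with the ring-shaped outline of the race drawn in dark grey at its centre; fixed to the bench. Origin at the centre of its underside on the bench; the pad's flat top is 9 mm above it.
- ring_post: Clamp ring's place: dark steel base disc, 84 mm across, 10 mm thick, with an upright white post at its centre, 30 mm in diameter, tapered nose, reaching 38 mm above the bench; fixed. Origin at the centre of its underside on the bench. The ring goes over the post (8 mm play all round) and lies flat on the base, 10 mm above the bench.
- shell_nest: Hinge shell's place: aluminium plate 110 (x) x 80 x 8 mm, fixed to the bench, with four black L-shaped corner stops 12 mm high above it; between them is 94 x 64 mm for the shell, and the middle 58 mm of both long sides is open for the fingers. Origin at the centre of its underside on the bench. The shell stands on the plate, 8 mm above the bench, its length along x, either way round.
- jar: Bystander: small closed jar with an orange lid, 40 mm in diameter, 45 mm high, standing among the parts. Origin at the centre of its underside.
- driver: Bystander: screwdriver with a yellow handle, 150 mm long, handle 26 mm thick, lying on the bench. Origin under its middle at bench height, x along it towards the blade.
Mind the look-alikes: they are no part of the job. There is more than one size of the part that bears carriage; the job needs the largest.

How it is judged:
By the outcome, as a careful person would: the job done as asked, in the order asked, and still so for the second after the job is handed in, with the robot touching nothing.
It also fails if it takes over 104 s, if anything falls off the work surface, if the arm or the gripper's body presses on something with over 40 N, if the wrist force passes 120 N, or if a joint passes its speed limit or range.

## Robot

A 6-joint arm with a two-finger parallel gripper is mounted at the origin on the work surface. World frame = base frame: x ahead of the robot, y to its left, z up, the work surface at z = 0. Lengths are in mm, angles in degrees, forces in N, time in s.
With the tool pointing down it reaches from about 350 to 850 mm from the base axis. Payload 8.1 kg.
Tool frame: the origin (TCP) lies between the finger pads; the fingertips stand 11 mm ahead of it and the grasp point (between the pads) lies 8 mm behind it; z points along the fingers, y is the line along which they close (so a half turn about z gives the same grasp; the last joint's range is limited). The gripper opens to 85 mm and grips with 20 to 120 N. Pads are 22 mm wide; open, the fingers measure 114 mm over their backs; the gripper's body (76 mm by 85 mm) begins 54 mm behind the grasp point. The pads swing forward as they close: fully open they stand 13 mm farther back than shut.
Start: joints at [71.196, 7.471, 85.268, -0, 87.261, -4.893], TCP at [144.23, 582.411, 242.292] pointing down, gripper open.
Joint ranges: [-169.43, 169.43], [-51.17, 129.36], [1.28, 143.12], [-76.62, 256.62], [0, 156.53], [-152.29, 152.29]. Speed limits (degrees/s): [136.94, 136.94, 159.86, 180, 180, 180].

## Interface

Orientations are given as [roll, pitch, yaw] about the fixed x, y, z axes, in that order (R = Rz(yaw) Ry(pitch) Rx(roll)).
In Python, from bench import r, snapshot, get_calibration gives the robot as it stands.
- The arm moves only by the tool step_arm, never from a script. Its argument "rows" is a list of rows, each a list of 2 entries, a list of its own where there are three numbers: the shift along the tool's x, y, z in mm, then the turn about the tool's z in degrees. In form: [[[tx, ty, tz], yaw], ...]. A call has 1 to 12 rows; each row is the pose to reach, as a shift and turn from the pose commanded when the call began, along the tool's axes at that moment; what a row does not reach only later rows make up. A row lasts 1/10 s, in which the tool goes at most 50 mm and 8.59 degrees, less where a joint would pass 70% of its speed; a pose out of reach is approached as far as the arm can. A call with a gripper value outside its range is refused whole. "fingers" is the opening, from 0 (shut) to 1 (fully open), set as the call begins (left out, the last holds). The fingers move at their own pace and stop on an object; "squeeze" is the grip in N (left out, the last holds). Time passes only in rows, so rows that repeat a pose let the fingers close. It gives the time, the measured TCP pose, the force, the opening and the grip force at its end, in the units of the state.
- r.sense(): the state, without advancing time (a new reading comes with each control period).
- snapshot(name): name is "side" or "top"; returns the picture (384x512x3 uint8, blue, green, red); there is no depth.
- get_calibration(name): a dict with "fovy" (degrees; the focal length in pixels is half the picture's height over the tangent of half this angle, whatever the lens; pixels are square), "cx", "cy" (the principal point, pixels), "dist" ([k1, k2, p1, p2, k3] as OpenCV has them; the pictures are not rectified), "eye" and "orientation" of the camera in the world. Camera axes: x right, y up, looking along -z (the intrinsics and any distortion apply to the point x, -y, -z); pixel columns grow to the right and rows downward; lengths in mm; the calibration is good to about 2 mm. A picture is of the moment at which its call begins. get_calibration takes no time and is no camera call.
- r.hand_in(): hands the job in; it is judged then, once.
The state is a dict: "time": time; "joint_pos": joint angles; "qd": joint speeds; "joint_efforts": joint torques, N m; "tool_pos": TCP position; "tcp_rot": TCP orientation; "ft_force": force on the tool from outside, world axes, zero at the start; "wrist_torque": the same for the moment, N m; "finger_gap": finger opening in mm; "grip_force": force on a finger pad.
Only numpy, scipy, OpenCV 4.12 (cv2) and the standard library are available. Lean on these libraries where they do the work, as an engineer would, in place of code of your own. Each camera call takes 0.05 s, during which the arm holds its last target. There are 200 camera calls.

## Working session

There is one attempt and no reset: what is moved stays moved. The work goes in short steps, Python scripts to look and compute and a tool call to move; the robot and the scene stay as the last step left them, time stands still between calls to the robot, and variables do not carry over. Pictures are saved under pics/ and viewed, at most 15 in all, crops included, and the job is handed in when it is done.

Besides the shell and the picture viewer there is one more tool, called after "Request:" as name(argument=value, ...), one argument or row to a line, values as JSON. step_arm: Moves the arm, as the interface text tells. Its arguments: {"type":"object","properties":{"rows":{"type":"array"},"fingers":{"type":"number"},"squeeze":{"type":"number"}},"required":["rows"]}

```bash
mkdir -p pics; python3 - <<'E'
from bench import r, snapshot, get_calibration
import cv2
for n in("top","side"):
    cv2.imwrite(f"pics/{n}0.png",cv2.resize(snapshot(n),(800,600),interpolation=cv2.INTER_CUBIC)); print(n,get_calibration(n))
s=r.sense();print(s)
E
```

```text
top {'fovy': 42.90789420935489, 'cx': 251.44267672115964, 'cy': 196.18120754341737, 'dist': array([0.06442512, 0.        , 0.        , 0.        , 0.        ]), 'eye': array([ 392.52435426,   39.22036763, 1310.38235262]), 'orientation': array([  9.00040345,   0.48510858, -90.52196316])}
side {'fovy': 51.57347220181805, 'cx': 250.63241211947252, 'cy': 191.60171613138138, 'dist': array([-0.08078612,  0.        ,  0.        ,  0.        ,  0.        ]), 'eye': array([353.73918542, 794.86719734, 698.40212843]), 'orientation': array([  50.20259224,   -0.93364485, -161.47663083])}
{'time': 0.1, 'joint_pos': array([ 7.11955985e+01,  7.51035032e+00,  8.53236659e+01,  2.30500347e-04,
        8.72592888e+01, -4.89394152e+00]), 'qd': array([-0.00717644,  0.09645249, -0.18848468,  0.00169753, -0.05121004,
       -0.0641645 ]), 'joint_efforts': array([ 1.08520620e-03, -5.70948315e+01, -5.01941764e+01, -2.35482939e-04,
        8.15379404e-03,  5.71993610e-05]), 'tool_pos': array([144.07861279, 581.96527881, 241.3477811 ]), 'tcp_rot': array([-1.79907055e+02, -8.18937403e-03,  1.66089522e+02]), 'ft_force': array([ 0.93728557, -0.63567144, -0.83915564]), 'wrist_torque': array([0.00920967, 0.01617016, 0.02442438]), 'grip_force': 0.0, 'finger_gap': 85.1245303007175}
```

View pics/top0.png

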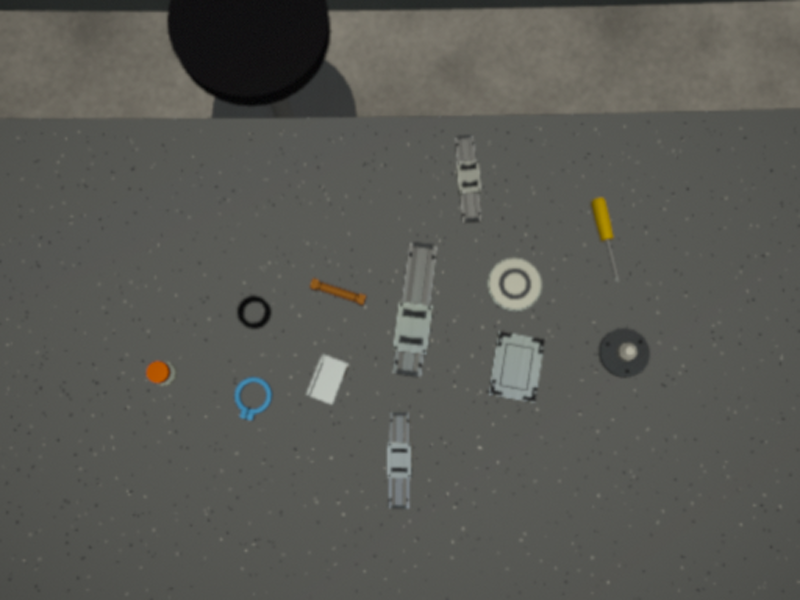

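View pics/side0.png

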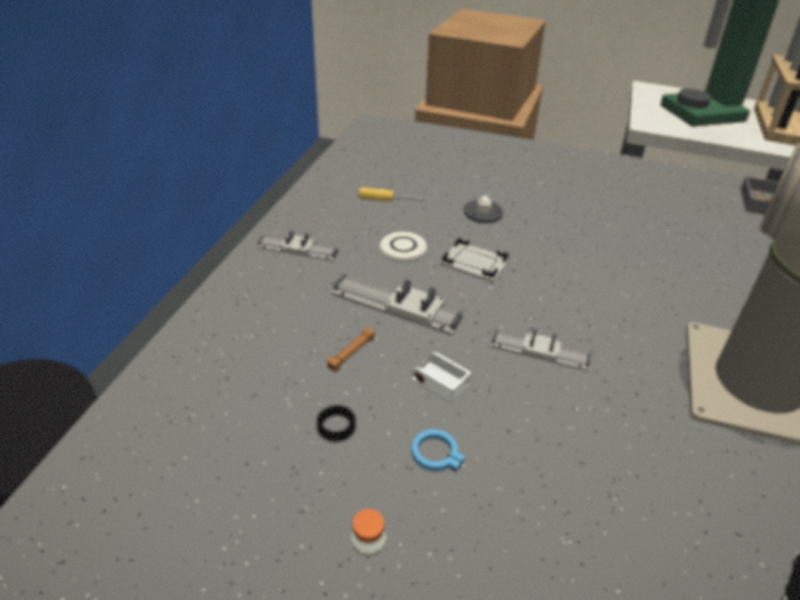

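```bash
cat > h.py <<'E'
import numpy as np, cv2
from scipy.spatial.transform import Rotation as Ro
from bench import r, snapshot, get_calibration
def cam(n):
    c=get_calibration(n); f=192/np.tan(np.radians(c['fovy']/2))
    K=np.array([[f,0,c['cx']],[0,f,c['cy']],[0,0,1]])
    R=Ro.from_euler('xyz',c['orientation'],degrees=True).as_matrix()@np.diag([1,-1,-1])
    return K,np.array(c['dist'],float),R,np.array(c['eye'],float)
def proj(n,P):
    K,d,R,e=cam(n); P=np.asarray(P,float).reshape(-1,3)
    return cv2.projectPoints(P,cv2.Rodrigues(R.T)[0],-R.T@e,K,d)[0].reshape(-1,2)
def world(n,px,z):
    K,d,R,e=cam(n)
    u=cv2.undistortPoints(np.asarray(px,float).reshape(-1,1,2),K,d).reshape(-1,2)
    v=np.c_[u,np.ones(len(u))]@R.T
    return e+v*((z-e[2])/v[:,2])[:,None]
def avg(n,k=4): return np.mean([snapshot(n).astype(np.float32) for _ in range(k)],0).clip(0,255).astype(np.uint8)
def ortho(n,img,x0,x1,y0,y1,z,s):
    # rows: x decreasing downward, cols: y decreasing rightward
    X,Y=np.meshgrid(x1-np.arange(int((x1-x0)*s))/s, y1-np.arange(int((y1-y0)*s))/s,indexing='ij')
    p=proj(n,np.c_[X.ravel(),Y.ravel(),np.full(X.size,z)]).reshape(*X.shape,2).astype(np.float32)
    return cv2.remap(img,p[...,0],p[...,1],cv2.INTER_CUBIC)
E
python3 - <<'E'
from h import *
for n in("top","side"):
    im=avg(n); np.save(f"{n}.npy",im)
    px={'top':[(338,292),(254,312),(253,396),(327,380),(414,327),(515,284),(624,352),(518,366)],'side':[(351,349),(336,423),(435,450),(442,375),(416,303),(403,244),(484,208),(476,259)]}[n]
    for z in (8,): print(n,world(n,np.array(px)*.64,z)[:,:2].round().tolist())
o=ortho('top',np.load('top.npy'),240,640,-280,320,10,1.3333)
for y in range(-250,320,50): cv2.line(o,(int((320-y)*1.333),0),(int((320-y)*1.333),6),(0,255,255),1)
for x in range(250,640,50): cv2.line(o,(0,int((640-x)*1.333)),(6,int((640-x)*1.333)),(0,255,255),1)
cv2.imwrite('pics/o1.png',o)
E
```

```text
top [[625.0, 143.0], [592.0, 288.0], [448.0, 287.0], [474.0, 162.0], [563.0, 12.0], [636.0, -163.0], [517.0, -343.0], [494.0, -163.0]]
side [[628.0, 143.0], [594.0, 289.0], [450.0, 288.0], [477.0, 150.0], [564.0, 1.0], [639.0, -162.0], [518.0, -349.0], [494.0, -162.0]]
```

View pics/o1.png

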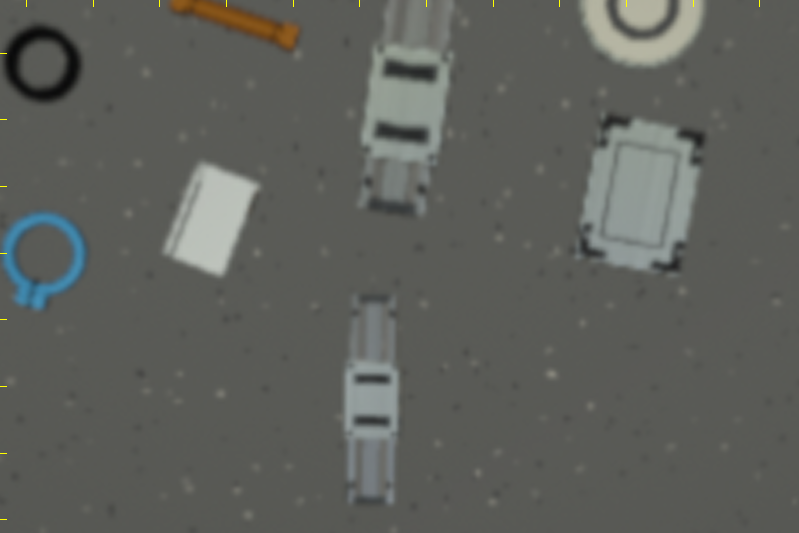

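```bash
cat >> h.py <<'E'
def seg(n,img,cx,cy,hw,z,f,s=4,hull=False):
    o=ortho(n,img,cx-hw,cx+hw,cy-hw,cy+hw,z,s)
    m=f(cv2.cvtColor(o,cv2.COLOR_BGR2HSV).astype(int)).astype(np.uint8)*255
    m=cv2.morphologyEx(m,cv2.MORPH_OPEN,np.ones((5,5)))
    c=max(cv2.findContours(m,0,2)[0],key=cv2.contourArea)
    (u,v),(w,h),a=cv2.minAreaRect(c); b=cv2.boxPoints(((u,v),(w,h),a))
    e=b[1]-b[0]; g=b[2]-b[1]; e=e if np.hypot(*e)>np.hypot(*g) else g
    (p,q),rad=cv2.minEnclosingCircle(c)
    mo=cv2.moments(cv2.convexHull(c))
    W=lambda u,v:(round(cx+hw-v/s,1),round(cy+hw-u/s,1))
    yaw=np.degrees(np.arctan2(-e[0],-e[1]))%180
    cv2.drawContours(o,[c],-1,(0,0,255),1)
    return dict(rect=W(u,v),wh=(round(w/s,1),round(h/s,1)),yaw=round(yaw,1),circ=W(p,q),rad=round(rad/s,1),hull=W(mo['m10']/mo['m00'],mo['m01']/mo['m00'])),o
E
cat > seg.py <<'E'
from h import *
T={
'axle':(625,143,65,9,lambda h:(h[...,0]<20)&(h[...,1]>120)),
'race':(592,288,42,8,lambda h:h[...,2]<60),
'clamp':(448,287,50,7,lambda h:(h[...,0]>90)&(h[...,0]<115)&(h[...,1]>110)),
'shell':(475,158,60,20,lambda h:h[...,2]>135),
'carr':(555,10,65,27,lambda h:h[...,2]>130),
'pad':(637,-163,60,9,lambda h:(h[...,2]>130)),
'nest':(494,-163,75,8,lambda h:(h[...,2]>118)),
'base':(517,-349,60,5,lambda h:h[...,2]<70),
'post':(517,-349,35,34,lambda h:h[...,2]>120),
}
rows={}
for n in('top','side'):
    im=np.load(n+'.npy'); t=[]
    for k,(x,y,w,z,f) in T.items():
        d,o=seg(n,im,x,y,w,z,f); print(n,k,*d.values()); t.append(cv2.resize(o,(200,200)))
    rows[n]=np.vstack([np.hstack(t[:4]),np.hstack(t[4:8])])
    cv2.imwrite(f'pics/seg_{n}.png',rows[n])
E
python3 seg.py
```

```text
top axle (627.1, 144.7) (99.2, 19.4) 71.3 (626.6, 144.8) 49.7 (627.1, 144.7)
top race (592.6, 289.1) (58.9, 55.2) 45.0 (592.7, 288.9) 29.6 (592.7, 289.0)
top clamp (446.7, 286.6) (69.2, 62.4) 18.6 (445.3, 290.1) 36.2 (446.9, 288.7)
top shell (475.5, 161.4) (48.9, 75.7) 158.7 (475.6, 160.8) 42.6 (475.4, 161.2)
top carr (560.4, 16.3) (58.1, 86.7) 171.7 (559.9, 17.2) 46.1 (560.4, 16.6)
top pad (637.0, -161.4) (91.5, 91.8) 90.0 (636.9, -161.4) 46.5 (637.0, -161.5)
top nest (494.2, -160.2) (81.5, 111.8) 168.9 (494.6, -160.7) 57.1 (494.4, -160.3)
top base (516.5, -342.2) (81.9, 85.8) 112.8 (517.6, -342.0) 43.3 (516.8, -342.3)
top post (514.8, -342.9) (21.9, 25.1) 150.9 (516.0, -341.7) 13.2 (515.0, -342.5)
side axle (629.0, 141.4) (103.8, 22.6) 71.3 (628.2, 141.9) 52.2 (629.0, 141.5)
side race (594.7, 288.2) (52.0, 62.0) 112.1 (594.6, 288.1) 31.1 (594.7, 288.1)
side clamp (449.8, 287.9) (60.2, 68.5) 129.9 (446.0, 284.5) 36.0 (448.9, 286.1)
side shell (479.9, 149.2) (102.2, 102.0) 0.0 (472.4, 147.4) 58.6 (473.7, 145.8)
side carr (555.1, 6.8) (129.8, 123.0) 0.0 (555.1, -0.5) 84.6 (554.4, 3.2)
side pad (637.1, -162.9) (119.8, 119.8) 0.0 (637.1, -162.9) 84.7 (637.1, -162.9)
side nest (494.1, -162.9) (149.8, 149.8) 0.0 (494.1, -162.9) 105.9 (494.1, -162.9)
side base (514.6, -309.6) (60.9, 20.9) 7.5 (515.9, -319.1) 30.5 (515.1, -311.7)
side post (517.1, -348.9) (69.8, 69.8) 0.0 (517.1, -351.6) 47.4 (517.8, -350.6)
```

View pics/seg_top.png

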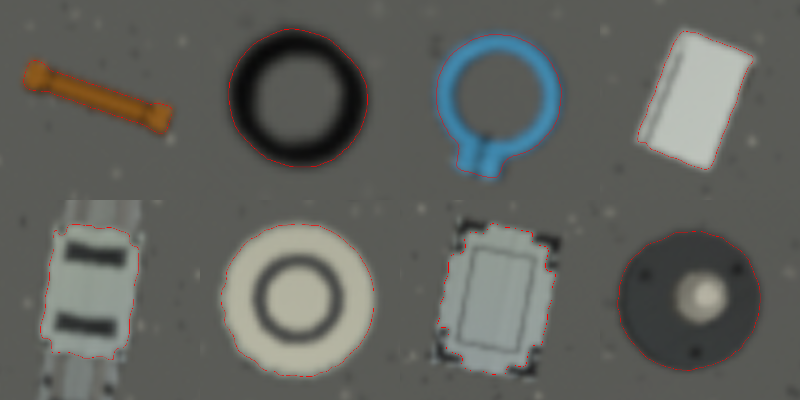

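View pics/seg_side.png

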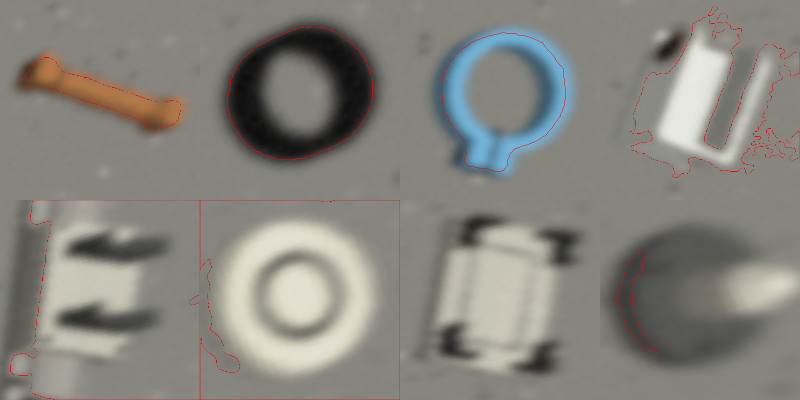

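```bash
cat > plan.py <<'E'
import sys; from h import *
def plan(x,y,z,yaw):
    s=r.sense(); R=Ro.from_euler('xyz',s['tcp_rot'],degrees=True).as_matrix()
    d=R.T@(np.array([x,y,z])-s['tool_pos']); t=-((yaw-s['tcp_rot'][2]+180)%360-180)
    print('shift',d.round(1),'turn',round(t,1),'| pos',s['tool_pos'].round(1),'rpy',s['tcp_rot'].round(1),'t',round(s['time'],2),'j6',s['joint_pos'][5].round(0),'F',s['ft_force'].round(1),'gap',round(s['finger_gap'],1))
if len(sys.argv)>4: plan(*map(float,sys.argv[1:5]))
E
python3 - <<'E'
from h import *
im=np.load('top.npy')
for nm,(x,y,hw,z,f) in {'ring':(448,287,50,7,lambda h:(h[...,0]>90)&(h[...,0]<115)&(h[...,1]>110)),'outline':(637,-161.5,35,9,lambda h:h[...,2]<125)}.items():
    for n in('top','side'):
        o=ortho(n,np.load(n+'.npy'),x-hw,x+hw,y-hw,y+hw,z,4)
        h=cv2.cvtColor(o,cv2.COLOR_BGR2HSV).astype(int); m=f(h).astype(np.uint8)*255
        cs,hi=cv2.findContours(m,cv2.RETR_CCOMP,2)
        for c,q in zip(cs,hi[0]):
            if cv2.contourArea(c)>4000:
                mo=cv2.moments(c);print(nm,n,'hole' if q[3]>=0 else 'outer',round(x+hw-mo['m01']/mo['m00']/4,1),round(y+hw-mo['m10']/mo['m00']/4,1),'r',round(np.sqrt(mo['m00']/np.pi)/4,1))
E
python3 plan.py 627.5 143.5 110 71.3
```

```text
ring top outer 447.6 288.5 r 32.2
ring top hole 450.0 287.6 r 22.5
ring side outer 449.8 285.9 r 31.4
ring side hole 452.1 285.5 r 23.2
outline top outer 637.8 -161.8 r 27.1
outline top hole 637.6 -161.9 r 19.2
shift [-574.6 -309.8  132.3] turn 94.8 | pos [144.2 582.4 242.2] rpy [-180.    -0.   166.1] t 0.5 j6 -5.0 F [-0.6 -0.5 -0.3] gap 85.2
```

Request:
step_arm(
  rows=[
    [[-48, -26, 8], 8],
    [[-96, -52, 16], 16],
    [[-144, -78, 24], 24],
    [[-192, -103, 32], 32],
    [[-240, -129, 40], 40],
    [[-287, -155, 50], 48],
    [[-335, -181, 65], 56],
    [[-383, -206, 80], 64],
    [[-431, -232, 95], 72],
    [[-479, -258, 110], 80],
    [[-527, -284, 122], 88],
    [[-575, -310, 132], 94.8],
  ],
  fingers=0.45,
  squeeze=40,
)

```text
time: 1.7
tool_pos: [580.4, 185.9, 123.9]
tcp_rot: [-180.0, -0.0, 71.0]
ft_force: [0.2, 1.0, -0.4]
finger_gap: 38.7
grip_force: 0.0
```

```bash
python3 plan.py 627.5 143.5 20 71.3
```

```text
shift [-24.7  58.3 103.9] turn -0.3 | pos [580.4 185.9 123.9] rpy [-180.   -0.   71.] t 1.7 j6 32.0 F [ 0.2  1.  -0.4] gap 38.7
```

Request:
step_arm(
  rows=[
    [[0, 0, 0], 0],
    [[0, 0, 0], 0],
  ],
)

```text
time: 1.9
tool_pos: [579.5, 186.3, 123.7]
tcp_rot: [-179.9, 0.0, 71.2]
ft_force: [-0.4, 0.3, 0.2]
finger_gap: 38.7
grip_force: 0.0
```

```bash
python3 plan.py 627.5 143.5 40 71.3
```

```text
shift [-25.   59.3  83.6] turn -0.1 | pos [579.5 186.3 123.7] rpy [-179.9    0.    71.2] t 1.9 j6 32.0 F [-0.4  0.3  0.2] gap 38.7
```

Request:
step_arm(
  rows=[
    [[-13, 30, 25], 0],
    [[-25, 59.3, 50], 0],
    [[-25, 59.3, 84], 0],
    [[-25, 59.3, 84], 0],
    [[-25, 59.3, 84], 0],
  ],
)

```text
time: 2.4
tool_pos: [626.0, 146.0, 40.5]
tcp_rot: [-179.9, 0.0, 71.4]
ft_force: [0.6, -0.2, 2.0]
finger_gap: 38.6
grip_force: 0.0
```

```bash
python3 - <<'E'
from h import *
a=avg('top',2);b=avg('side',2); np.save('b.npy',b)
def crop(im,n): 
    u,v=proj(n,[627,143,15])[0].astype(int); return cv2.resize(im[v-45:v+45,u-60:u+60],(400,300),interpolation=cv2.INTER_CUBIC)
cv2.imwrite('pics/g1.png',np.hstack([crop(a,'top'),crop(b,'side')]))
E
python3 plan.py 627.5 143.5 14 71.3
```

```text
shift [-2.8 -0.5 29.3] turn 0.1 | pos [628.7 145.9  43.3] rpy [ 1.798e+02 -1.000e-01  7.140e+01] t 2.6 j6 27.0 F [ 0.2 -1.5 -0.1] gap 38.4
```

View pics/g1.png

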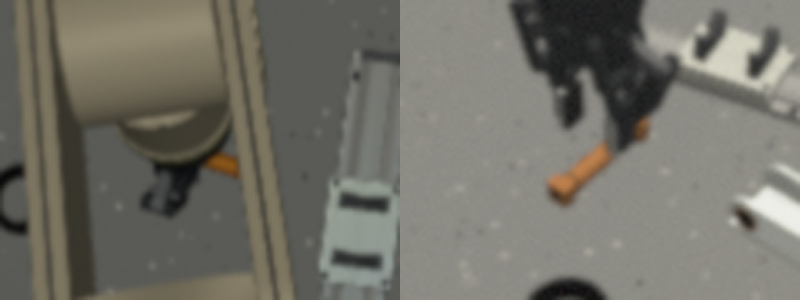

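Request:
step_arm(
  rows=[
    [[-2.5, 0, 10], 0],
    [[-2.5, 0, 18], 0],
    [[-2.5, 0, 24], 0],
    [[-2.5, 0, 29], 0],
    [[-2.5, 0, 29], 0],
    [[-2.5, 0, 29], 0],
  ],
)

```text
time: 3.2
tool_pos: [626.5, 142.4, 11.1]
tcp_rot: [-180.0, 0.0, 71.3]
ft_force: [-0.0, 0.3, -0.3]
finger_gap: 38.3
grip_force: 0.0
```

Request:
step_arm(
  rows=[
    [[0, 0, 0], 0],
    [[0, 0, 0], 0],
    [[0, 0, 0], 0],
    [[0, 0, 0], 0],
  ],
  fingers=0,
)

```text
time: 3.6
tool_pos: [626.8, 142.4, 11.8]
tcp_rot: [180.0, -0.0, 71.3]
ft_force: [0.1, -0.6, 1.4]
finger_gap: 14.5
grip_force: 39.1
```

Request:
step_arm(
  rows=[
    [[0, 0, -15], 0],
    [[0, 0, -40], 0],
    [[0, 0, -75], 0],
    [[0, 0, -100], 0],
    [[0, 0, -100], 0],
    [[0, 0, -100], 0],
  ],
)

```text
time: 4.2
tool_pos: [627.0, 142.5, 112.4]
tcp_rot: [179.9, -0.0, 71.3]
ft_force: [0.0, -0.3, -2.3]
finger_gap: 14.1
grip_force: 39.2
```

```bash
python3 plan.py 559 16.5 100 -7.5
```

```text
shift [-141.2  -24.    12.3] turn 78.8 | pos [627.  142.5 112.4] rpy [179.9  -0.   71.3] t 4.2 j6 27.0 F [ 0.  -0.3 -2.3] gap 14.1
```

Request:
step_arm(
  rows=[
    [[-14, -2, 0], 7],
    [[-28, -5, 2], 15],
    [[-42, -8, 3], 23],
    [[-56, -10, 4], 31],
    [[-70, -12, 6], 39],
    [[-85, -14, 7], 47],
    [[-99, -17, 9], 55],
    [[-113, -19, 10], 63],
    [[-127, -22, 12], 71],
    [[-141, -24, 12], 78.8],
    [[-141, -24, 12], 78.8],
    [[-141, -24, 12], 78.8],
  ],
)

```text
time: 5.4
tool_pos: [557.6, 16.7, 98.0]
tcp_rot: [-180.0, 0.1, -7.4]
ft_force: [-0.2, 0.2, -1.8]
finger_gap: 14.1
grip_force: 39.2
```

```bash
python3 - <<'E'
from h import *
a=avg('top',2);b=avg('side',2); np.save('b.npy',b)
def crop(im,n): 
    u,v=proj(n,[560,16,60])[0].astype(int); return cv2.resize(im[v-45:v+45,u-60:u+60],(400,300),interpolation=cv2.INTER_CUBIC)
cv2.imwrite('pics/g2.png',np.hstack([crop(a,'top'),crop(b,'side')]))
E
python3 plan.py 559 16.5 60 -7.5
```

```text
shift [ 0.4  0.6 39.2] turn 0.1 | pos [558.7  17.1  99.2] rpy [-180.     0.    -7.4] t 5.6 j6 94.0 F [ 0.4 -0.6 -3.1] gap 14.3
```

View pics/g2.png

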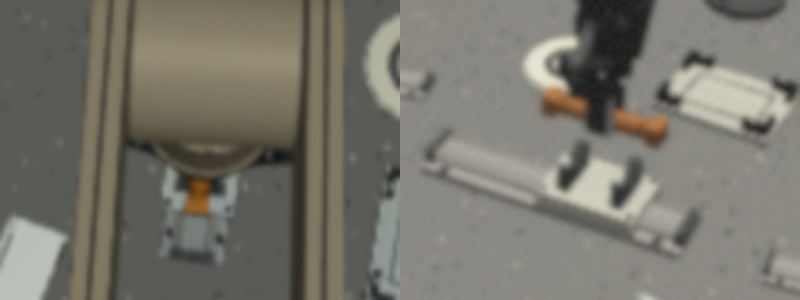

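```bash
python3 - <<'E'
from h import *
u,v=proj('side',[560,16,60])[0].astype(int)
f=lambda p:[(p[0]-400)/3.3333+u-60,p[1]/3.3333+v-45]
w=world('side',[f((553,101)),f((651,129)),f((604,117))],96.5);print(w)
# V-block tops, z=50, top picture (before)
o=world('side',[f((580,150)),f((632,167)),],50);print(o,'blocks top')
E
python3 - <<'E'
import sys; sys.path.insert(0,'.')
from h import *
im=np.load('top.npy');o=ortho('top',im,495,625,-50,80,48,4);h=cv2.cvtColor(o,cv2.COLOR_BGR2HSV)
m=(h[...,2]<70).astype(np.uint8)*255
for c in cv2.findContours(m,0,2)[0]:
    if cv2.contourArea(c)>1500:
        (a,b),wh,an=cv2.minAreaRect(c);print(625-b/4,80-a/4,np.array(wh)/4,an)
E
```

```text
[[601.76453228  13.52546831  96.5       ]
 [521.65033801  22.17160159  96.5       ]
 [559.06458539  19.81122821  96.5       ]]
[[580.34632347   7.77796955  50.        ]
 [535.88542048  14.41442761  50.        ]] blocks top
536.2343902587891 19.647045135498047 [34.36489868  7.71197271] 7.980114936828613
581.3738632202148 13.473709106445312 [34.74430466  8.2381916 ] 7.666804790496826
```

Request:
step_arm(
  rows=[
    [[-1, 0.5, 10], 0.3],
    [[-1, 0.5, 20], 0.3],
    [[-1, 0.5, 28], 0.3],
    [[-1, 0.5, 35], 0.3],
    [[-1, 0.5, 40], 0.3],
    [[-1, 0.5, 44], 0.3],
    [[-1, 0.5, 47], 0.3],
    [[-1, 0.5, 49], 0.3],
    [[-1, 0.5, 49], 0.3],
    [[-1, 0.5, 49], 0.3],
  ],
)

```text
time: 6.6
tool_pos: [557.8, 16.2, 50.8]
tcp_rot: [-180.0, -0.0, -7.8]
ft_force: [0.4, -0.4, -1.5]
finger_gap: 14.2
grip_force: 39.2
```

Request:
step_arm(
  rows=[
    [[0, 0, 1], 0],
    [[0, 0, 2], 0],
    [[0, 0, 2], 0],
    [[0, 0, 2], 0],
  ],
)

```text
time: 7.0
tool_pos: [558.0, 16.0, 48.9]
tcp_rot: [180.0, -0.0, -7.8]
ft_force: [-1.0, -1.2, 2.6]
finger_gap: 14.5
grip_force: 39.6
```

Request:
step_arm(
  rows=[
    [[0, 0, 0], 0],
    [[0, 0, 0], 0],
    [[0, 0, 0], 0],
    [[0, 0, -5], 0],
    [[0, 0, -20], 0],
    [[0, 0, -50], 0],
    [[0, 0, -90], 0],
    [[0, 0, -90], 0],
    [[0, 0, -90], 0],
  ],
  fingers=0.5,
)

```text
time: 7.9
tool_pos: [559.2, 16.2, 141.4]
tcp_rot: [-180.0, -0.3, -7.8]
ft_force: [-0.1, 0.2, 0.5]
finger_gap: 42.6
grip_force: 0.0
```

```bash
python3 plan.py 593.5 288.5 110 20
```

```text
shift [  -3.2 -274.5   31.5] turn -27.8 | pos [559.2  16.2 141.4] rpy [-180.    -0.3   -7.8] t 7.9 j6 94.0 F [-0.1  0.2  0.5] gap 42.6
```

Request:
step_arm(
  rows=[
    [[0, -30, 0], -4],
    [[-1, -65, 0], -8],
    [[-1, -105, 0], -12],
    [[-2, -145, 4], -16],
    [[-2, -185, 8], -20],
    [[-3, -225, 15], -24],
    [[-3, -255, 23], -27.8],
    [[-3, -274.5, 31.5], -27.8],
    [[-3, -274.5, 31.5], -27.8],
    [[-3, -274.5, 31.5], -27.8],
    [[-3, -274.5, 31.5], -27.8],
    [[-3, -274.5, 31.5], -27.8],
  ],
  fingers=1,
)

```text
time: 9.1
tool_pos: [592.2, 287.5, 107.4]
tcp_rot: [180.0, -0.0, 19.9]
ft_force: [-0.3, 0.6, 0.8]
finger_gap: 85.2
grip_force: 0.0
```

```bash
python3 - <<'E'
from h import *
a=avg('top',2);b=avg('side',2); np.save('b.npy',b)
def crop(im,n,p): 
    u,v=proj(n,p)[0].astype(int); return cv2.resize(im[v-45:v+45,u-60:u+60],(400,300),interpolation=cv2.INTER_CUBIC)
cv2.imwrite('pics/g3.png',np.vstack([np.hstack([crop(a,'top',[560,16,40]),crop(b,'side',[560,16,40])]),np.hstack([crop(a,'top',[593,288,40]),crop(b,'side',[593,288,40])])]))
E
python3 plan.py 593.5 288.5 14 20
```

```text
shift [ 1.3 -0.  93.4] turn -0.1 | pos [592.2 288.  107.4] rpy [180.   -0.   19.9] t 9.3 j6 92.0 F [ 0.5 -0.1  0.4] gap 85.3
```

View pics/g3.png

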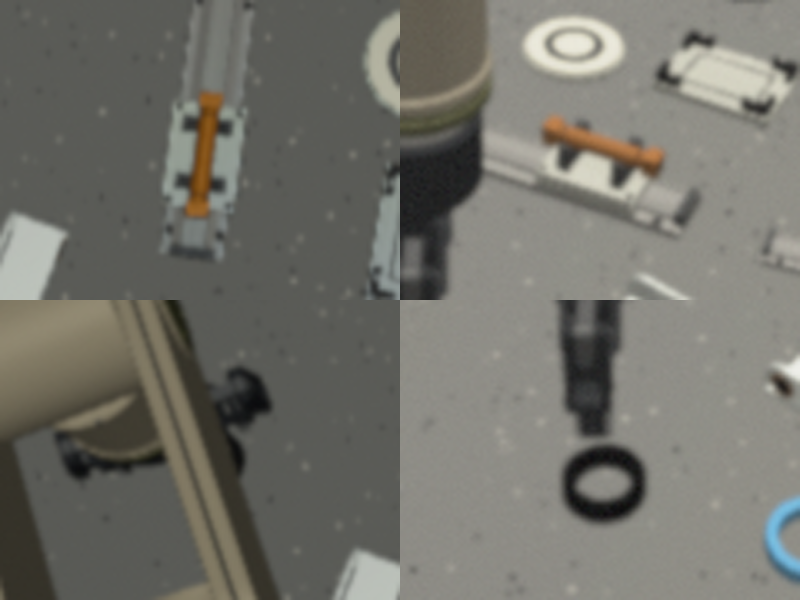

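Request:
step_arm(
  rows=[
    [[1, 0, 20], 0],
    [[1, 0, 45], 0],
    [[1, 0, 65], 0],
    [[1, 0, 80], 0],
    [[1, 0, 88], 0],
    [[1, 0, 93], 0],
    [[1, 0, 93], 0],
    [[1, 0, 93], 0],
  ],
)

```text
time: 10.1
tool_pos: [593.6, 289.2, 15.0]
tcp_rot: [-180.0, -0.1, 20.0]
ft_force: [-0.1, 0.9, -0.1]
finger_gap: 85.4
grip_force: 0.0
```

Request:
step_arm(
  rows=[
    [[0, 0, 0], 0],
    [[0, 0, 0], 0],
    [[0, 0, 0], 0],
    [[0, 0, 0], 0],
  ],
  fingers=0,
  squeeze=30,
)

```text
time: 10.5
tool_pos: [593.6, 289.3, 15.2]
tcp_rot: [-180.0, -0.1, 20.0]
ft_force: [-0.4, -0.4, 5.5]
finger_gap: 53.9
grip_force: 32.0
```

Request:
step_arm(
  rows=[
    [[0, 0, -15], 0],
    [[0, 0, -40], 0],
    [[0, 0, -75], 0],
    [[0, 0, -100], 0],
    [[0, 0, -100], 0],
    [[0, 0, -100], 0],
  ],
)

```text
time: 11.1
tool_pos: [593.4, 289.1, 115.3]
tcp_rot: [-180.0, -0.1, 20.0]
ft_force: [0.3, -0.6, -2.1]
finger_gap: 53.7
grip_force: 32.0
```

```bash
python3 plan.py 637.5 -162.3 90 -20
```

```text
shift [-112.9  439.3   25.1] turn 40.0 | pos [593.4 289.1 115.3] rpy [-1.8e+02 -1.0e-01  2.0e+01] t 11.1 j6 92.0 F [ 0.3 -0.6 -2.1] gap 53.7
```

Request:
step_arm(
  rows=[
    [[-6, 25, 0], 2],
    [[-16, 62, 0], 6],
    [[-28, 106, 0], 10],
    [[-39, 150, 0], 14],
    [[-50, 194, 0], 18],
    [[-62, 240, 0], 22],
    [[-74, 286, 3], 27],
    [[-85, 330, 8], 31],
    [[-96, 374, 14], 35],
    [[-106, 412, 20], 38],
    [[-112, 437, 25], 40],
    [[-113, 439.3, 25], 40],
  ],
)

```text
time: 12.3
tool_pos: [634.8, -165.7, 85.9]
tcp_rot: [179.9, 0.2, -20.3]
ft_force: [0.2, 1.1, -0.1]
finger_gap: 54.0
grip_force: 32.0
```

Request:
step_arm(
  rows=[
    [[0, 0, 0], 0],
    [[0, 0, 0], 0],
  ],
)

```text
time: 12.5
tool_pos: [636.2, -161.4, 88.0]
tcp_rot: [-180.0, 0.1, -20.0]
ft_force: [-0.6, -0.2, -0.8]
finger_gap: 53.7
grip_force: 32.0
```

```bash
python3 - <<'E'
from h import *
b=avg('side',2)
u,v=proj('side',[637,-162,60])[0].astype(int); print(u,v)
cv2.imwrite('pics/g4.png',cv2.resize(b[v-45:v+75,u-60:u+60],(600,600),interpolation=cv2.INTER_CUBIC))
E
python3 plan.py 637.5 -162.3 24.5 -20
```

```text
259 141
shift [ 1.2  0.9 64.3] turn 0.1 | pos [ 636.8 -161.1   88.8] rpy [-180.     0.   -19.9] t 12.6 j6 91.0 F [-0.   0.5 -0.6] gap 53.8
```

View pics/g4.png

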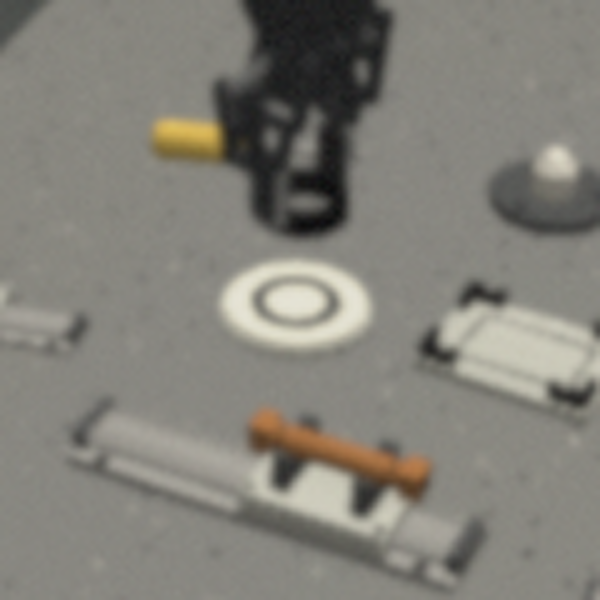

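Request:
step_arm(
  rows=[
    [[0.8, 0.6, 14], 0],
    [[0.8, 0.6, 29], 0],
    [[0.8, 0.6, 41], 0],
    [[0.8, 0.6, 50], 0],
    [[0.8, 0.6, 55], 0],
    [[0.8, 0.6, 58], 0],
    [[0.8, 0.6, 60], 0],
    [[0.8, 0.6, 60], 0],
  ],
)

```text
time: 13.4
tool_pos: [637.6, -163.5, 29.2]
tcp_rot: [180.0, -0.0, -20.0]
ft_force: [-0.1, -0.0, -0.2]
finger_gap: 53.7
grip_force: 32.0
```

```bash
python3 - <<'E'
from h import *
b=avg('side',2)
u,v=259,141
cv2.imwrite('pics/g5.png',cv2.resize(b[v-15:v+45,u-40:u+40],(800,600),interpolation=cv2.INTER_CUBIC))
ang=np.arange(0,360,5)*np.pi/180
f=lambda c,R,z:proj('side',[[c[0]+R*np.cos(a),c[1]+R*np.sin(a),z] for a in ang])
E
python3 plan.py 637.5 -162.3 24.5 -20
```

```text
shift [-0.7 -1.1  5.1] turn -0.0 | pos [ 637.8 -163.6   29.6] rpy [-1.8e+02 -1.0e-01 -2.0e+01] t 13.5 j6 91.0 F [-0.4  0.2 -1. ] gap 53.8
```

View pics/g5.png

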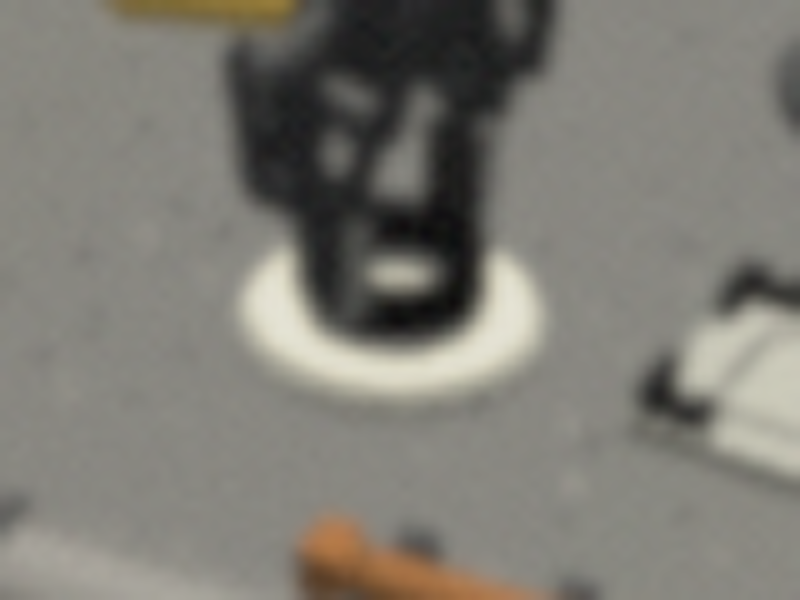

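Request:
step_arm(
  rows=[
    [[-0.4, -0.6, 2], 0],
    [[-0.4, -0.6, 4], 0],
    [[-0.4, -0.6, 5], 0],
    [[-0.4, -0.6, 5.5], 0],
    [[-0.4, -0.6, 5.5], 0],
  ],
)

```text
time: 14.0
tool_pos: [637.5, -162.7, 24.2]
tcp_rot: [-180.0, -0.0, -20.0]
ft_force: [-1.9, 0.6, 4.7]
finger_gap: 53.8
grip_force: 32.4
```

Contact. Release and rise, then look.

Request:
step_arm(
  rows=[
    [[0, 0, 0], 0],
    [[0, 0, 0], 0],
    [[0, 0, 0], 0],
    [[0, 0, 0], 0],
    [[0, 0, -10], 0],
    [[0, 0, -40], 0],
    [[0, 0, -80], 0],
    [[0, 0, -100], 0],
    [[0, 0, -100], 0],
  ],
  fingers=1,
)

```text
time: 14.9
tool_pos: [640.3, -163.7, 129.6]
tcp_rot: [-180.0, -0.5, -20.0]
ft_force: [-0.1, -0.2, 1.0]
finger_gap: 85.4
grip_force: 0.0
```

```bash
python3 plan.py 450.5 287 110 166
```

```text
shift [-332.7 -358.6   16.8] turn 174.0 | pos [ 640.3 -163.7  129.6] rpy [-180.    -0.5  -20. ] t 14.9 j6 91.0 F [-0.1 -0.2  1. ] gap 85.4
```

Request:
step_arm(
  rows=[
    [[-17, -18, 0], 0],
    [[-42, -45, 0], -1],
    [[-72, -78, 0], -1],
    [[-103, -111, 0], -2],
    [[-134, -144, 0], -2],
    [[-165, -178, 0], -3],
    [[-196, -211, 0], -3],
    [[-228, -245, 0], -4],
    [[-259, -279, 4], -4],
    [[-290, -312, 10], -5],
    [[-315, -340, 15], -6],
    [[-332.7, -358.6, 17], -6],
  ],
)

```text
time: 16.1
tool_pos: [445.2, 290.0, 105.3]
tcp_rot: [180.0, 0.1, -13.9]
ft_force: [0.2, -1.2, -0.1]
finger_gap: 85.6
grip_force: 0.0
```

```bash
python3 plan.py 450.5 287 60 -14
```

```text
shift [ 5.9  1.6 45.3] turn 0.1 | pos [445.2 290.  105.3] rpy [ 1.80e+02  1.00e-01 -1.39e+01] t 16.1 j6 131.0 F [ 0.2 -1.2 -0.1] gap 85.6
```

Request:
step_arm(
  rows=[
    [[0, 0, 20], 0],
    [[0, 0, 40], 0],
    [[0, 0, 40], 0],
    [[0, 0, 40], 0],
  ],
)

```text
time: 16.5
tool_pos: [446.6, 287.7, 66.0]
tcp_rot: [179.9, 0.1, -14.0]
ft_force: [0.2, -0.5, 1.0]
finger_gap: 85.4
grip_force: 0.0
```

```bash
python3 - <<'E'
from h import *
a=avg('top',2);b=avg('side',2)
def crop(im,n,p): 
    u,v=proj(n,p)[0].astype(int); return cv2.resize(im[v-30:v+30,u-40:u+40],(400,300),interpolation=cv2.INTER_CUBIC)
P=[637,-162,15];Q=[450,287,20]
cv2.imwrite('pics/g6.png',np.vstack([np.hstack([crop(a,'top',P),crop(b,'side',P)]),np.hstack([crop(a,'top',Q),crop(b,'side',Q)])]))
d,_=seg('top',a,637.5,-162,35,17,lambda h:h[...,2]<75);print(d)
d,_=seg('top',a,637.5,-162,60,9,lambda h:h[...,2]>130);print(d)
E
python3 plan.py 450.5 287 14.5 -14
```

```text
{'rect': (636.6, -161.8), 'wh': (52.7, 55.0), 'yaw': np.float32(135.0), 'circ': (636.5, -161.9), 'rad': 27.9, 'hull': (636.6, -161.7)}
{'rect': (637.0, -161.5), 'wh': (91.5, 92.0), 'yaw': np.float32(90.0), 'circ': (636.9, -161.3), 'rad': 46.6, 'hull': (637.0, -161.5)}
shift [ 2.4  0.8 53.3] turn -0.0 | pos [448.3 288.3  67.8] rpy [-1.799e+02 -1.000e-01 -1.400e+01] t 16.7 j6 131.0 F [ 0.2  0.4 -1.6] gap 85.5
```

View pics/g6.png

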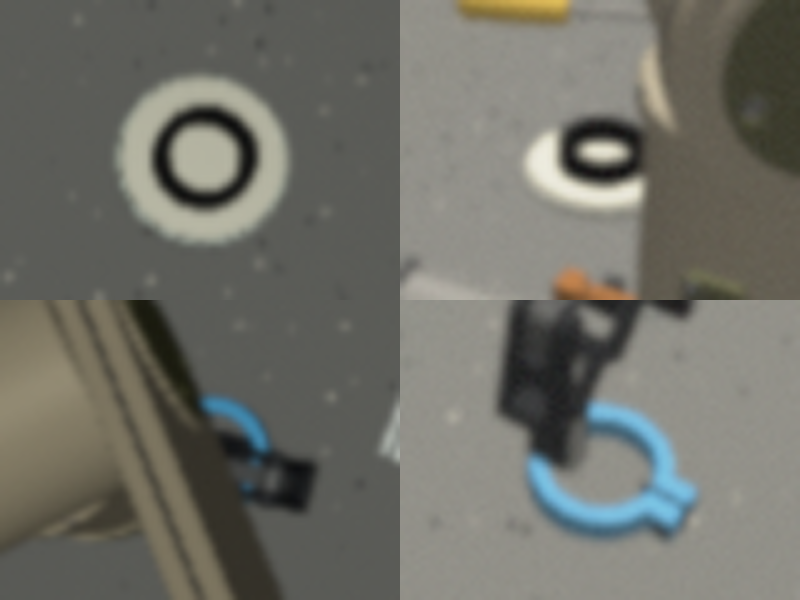

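Request:
step_arm(
  rows=[
    [[2, 0.5, 14], 0],
    [[2, 0.5, 28], 0],
    [[2, 0.5, 38], 0],
    [[2, 0.5, 46], 0],
    [[2, 0.5, 50], 0],
    [[2, 0.5, 53], 0],
    [[2, 0.5, 53], 0],
    [[2, 0.5, 53], 0],
  ],
)

```text
time: 17.5
tool_pos: [449.4, 287.3, 13.9]
tcp_rot: [-180.0, -0.0, -14.0]
ft_force: [0.1, -0.3, -0.3]
finger_gap: 85.4
grip_force: 0.0
```

Request:
step_arm(
  rows=[
    [[0, 0, 0], 0],
    [[0, 0, 0], 0],
    [[0, 0, 0], 0],
    [[0, 0, 0], 0],
  ],
  fingers=0,
)

```text
time: 17.9
tool_pos: [449.7, 287.5, 14.7]
tcp_rot: [-180.0, -0.0, -14.0]
ft_force: [-3.6, -1.6, 7.3]
finger_gap: 60.6
grip_force: 30.6
```

Request:
step_arm(
  rows=[
    [[0, 0, -15], 0],
    [[0, 0, -40], 0],
    [[0, 0, -75], 0],
    [[0, 0, -115], 0],
    [[0, 0, -115], 0],
    [[0, 0, -115], 0],
  ],
)

```text
time: 18.5
tool_pos: [450.3, 287.8, 130.9]
tcp_rot: [-179.8, -0.2, -14.0]
ft_force: [0.3, -0.1, -1.2]
finger_gap: 60.1
grip_force: 32.6
```

```bash
python3 plan.py 516.5 -343.5 110 -14
```

```text
shift [217.  596.5  19.9] turn -0.0 | pos [450.3 287.8 130.9] rpy [-179.8   -0.2  -14. ] t 18.5 j6 131.0 F [ 0.3 -0.1 -1.2] gap 60.1
```

Request:
step_arm(
  rows=[
    [[8, 20, 0], 0],
    [[20, 54, 0], 0],
    [[35, 96, 0], 0],
    [[50, 138, 0], 0],
    [[66, 180, 0], 0],
    [[81, 223, 0], 0],
    [[97, 266, 0], 0],
    [[112, 308, 0], 0],
    [[128, 351, 0], 0],
    [[143, 393, 0], 0],
    [[158, 435, 0], 0],
    [[173, 475, 0], 0],
  ],
)

```text
time: 19.7
tool_pos: [500.7, -217.1, 126.9]
tcp_rot: [-180.0, 0.2, -14.0]
ft_force: [1.2, -0.3, -0.2]
finger_gap: 60.3
grip_force: 32.6
```

```bash
python3 plan.py 516.5 -343.5 100 -14
```

```text
shift [ 46.1 118.8  26.7] turn -0.0 | pos [ 500.7 -217.1  126.9] rpy [-180.     0.2  -14. ] t 19.7 j6 75.0 F [ 1.2 -0.3 -0.2] gap 60.3
```

Request:
step_arm(
  rows=[
    [[13, 35, 5], 0],
    [[27, 70, 12], 0],
    [[38, 98, 20], 0],
    [[44, 113, 25], 0],
    [[46, 118, 26], 0],
    [[46, 118, 26], 0],
    [[46, 118, 26], 0],
  ],
)

```text
time: 20.4
tool_pos: [517.8, -340.1, 102.0]
tcp_rot: [-180.0, 0.1, -14.0]
ft_force: [0.7, -0.8, -0.3]
finger_gap: 60.2
grip_force: 32.6
```

```bash
python3 - <<'E'
from h import *
b=avg('side',2);a=avg('top',2)
def crop(im,n,p): 
    u,v=proj(n,p)[0].astype(int); return cv2.resize(im[v-30:v+30,u-40:u+40],(400,300),interpolation=cv2.INTER_CUBIC)
Q=[516,-342,50]
cv2.imwrite('pics/g7.png',np.hstack([crop(a,'top',Q),crop(b,'side',Q)]))
ho=None
for n,im in(('top',a),('side',b)):
    o=ortho(n,im,516-60,516+60,-402,-282,91,4)
    h=cv2.cvtColor(o,cv2.COLOR_BGR2HSV); m=((h[...,0]>90)&(h[...,0]<115)&(h[...,1]>100)).astype(np.uint8)*255
    ys,xs=np.where(m); print(n,len(ys), 576-ys.min()/4,576-ys.max()/4,-282-xs.min()/4,-282-xs.max()/4)
E
python3 plan.py 516.5 -343.5 24.5 -14
```

```text
top 3625 521.75 495.75 -310.0 -326.25
side 26765 551.25 483.0 -314.0 -399.5
shift [-1.1  3.4 78.4] turn 0.1 | pos [ 518.3 -340.4  102.9] rpy [180.   -0.  -13.9] t 20.6 j6 66.0 F [ 0.5 -0.1 -0.9] gap 60.3
```

View pics/g7.png

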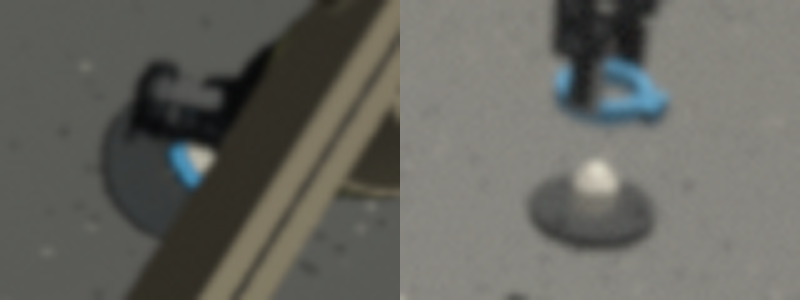

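Request:
step_arm(
  rows=[
    [[-1, 2, 15], 0],
    [[-1, 3, 28], 0],
    [[-1, 3, 38], 0],
    [[-1, 3, 47], 0],
    [[-1, 3, 54], 0],
    [[-1, 3, 60], 0],
    [[-1, 3, 66], 0],
    [[-1, 3, 71], 0],
    [[-1, 3, 74], 0],
    [[-1, 3, 74], 0],
    [[-1, 3, 74], 0],
  ],
)

```text
time: 21.7
tool_pos: [516.5, -344.0, 28.7]
tcp_rot: [180.0, -0.0, -14.0]
ft_force: [-0.8, 0.2, -0.4]
finger_gap: 60.3
grip_force: 32.6
```

```bash
python3 plan.py 516.5 -343.5 24.5 -14
```

```text
shift [-0.1 -0.5  4.2] turn -0.0 | pos [ 516.5 -344.    28.7] rpy [180.  -0. -14.] t 21.7 j6 66.0 F [-0.8  0.2 -0.4] gap 60.3
```

Request:
step_arm(
  rows=[
    [[0, 0, 2], 0],
    [[0, 0, 3.5], 0],
    [[0, 0, 4.5], 0],
    [[0, 0, 4.5], 0],
  ],
)

```text
time: 22.1
tool_pos: [516.6, -344.1, 24.8]
tcp_rot: [180.0, -0.0, -14.0]
ft_force: [-3.2, 1.3, 4.7]
finger_gap: 60.2
grip_force: 33.2
```

Request:
step_arm(
  rows=[
    [[0, 0, 0], 0],
    [[0, 0, 0], 0],
    [[0, 0, 0], 0],
    [[0, 0, 0], 0],
    [[0, 0, -10], 0],
    [[0, 0, -40], 0],
    [[0, 0, -80], 0],
    [[0, 0, -110], 0],
    [[0, 0, -110], 0],
    [[0, 0, -110], 0],
  ],
  fingers=1,
)

```text
time: 23.1
tool_pos: [517.1, -344.5, 135.8]
tcp_rot: [179.9, -0.2, -14.0]
ft_force: [-0.4, -0.9, -0.0]
finger_gap: 85.8
grip_force: 0.0
```

```bash
python3 plan.py 476 160.5 130 158.7
```

```text
shift [-162.2 -480.     4.8] turn -172.7 | pos [ 517.1 -344.5  135.8] rpy [179.9  -0.2 -14. ] t 23.1 j6 66.0 F [-0.4 -0.9 -0. ] gap 85.8
```

Request:
step_arm(
  rows=[
    [[-8, -24, 0], 1],
    [[-20, -60, 0], 1],
    [[-35, -102, 0], 2],
    [[-49, -144, 0], 3],
    [[-63, -186, 0], 3],
    [[-77, -228, 0], 4],
    [[-91, -270, 0], 5],
    [[-105, -312, 0], 5],
    [[-120, -355, 0], 6],
    [[-134, -397, 0], 6],
    [[-148, -438, 2], 7],
    [[-162, -480, 5], 7.3],
  ],
)

```text
time: 24.3
tool_pos: [473.9, 162.5, 127.6]
tcp_rot: [179.9, 0.1, -21.3]
ft_force: [0.6, -0.5, -0.7]
finger_gap: 85.5
grip_force: 0.0
```

Request:
step_arm(
  rows=[
    [[0, 0, 0], 0],
    [[0, 0, 0], 0],
    [[0, 0, 0], 0],
  ],
)

```text
time: 24.6
tool_pos: [474.8, 160.2, 128.0]
tcp_rot: [179.9, 0.1, -21.3]
ft_force: [0.5, 0.8, 0.2]
finger_gap: 85.3
grip_force: 0.0
```

```bash
python3 - <<'E'
from h import *
b=avg('side',2);a=avg('top',2)
def crop(im,n,p): 
    u,v=proj(n,p)[0].astype(int); return cv2.resize(im[v-30:v+30,u-40:u+40],(400,300),interpolation=cv2.INTER_CUBIC)
Q=[516,-342,20];S=[476,160,30]
cv2.imwrite('pics/g8.png',np.vstack([np.hstack([crop(a,'top',Q),crop(b,'side',Q)]),np.hstack([crop(a,'top',S),crop(b,'side',S)])]))
E
python3 plan.py 476 160.5 60 -21.3
```

```text
shift [ 0.1 -0.7 68.9] turn -0.1 | pos [475.6 159.9 128.9] rpy [180.    0.  -21.4] t 24.8 j6 124.0 F [-0.1  0.1 -0.6] gap 85.6
```

View pics/g8.png

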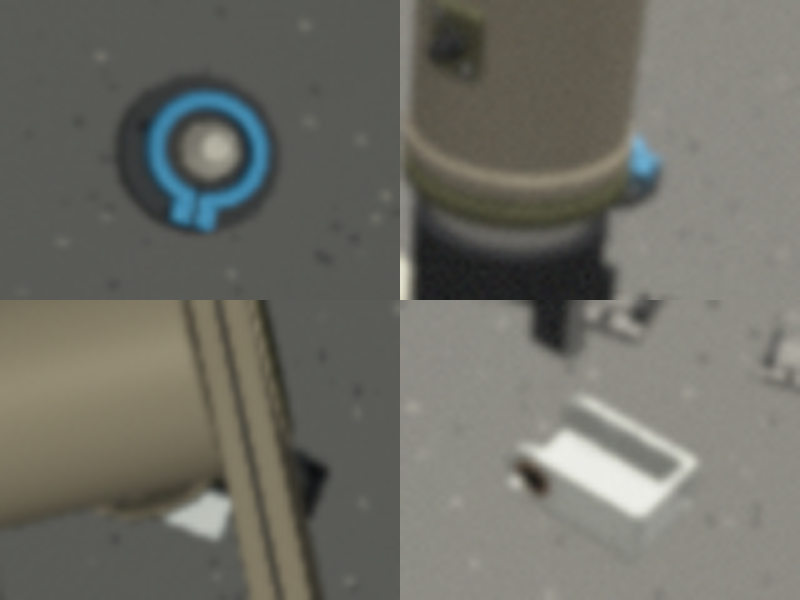

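Request:
step_arm(
  rows=[
    [[0, -0.5, 20], 0],
    [[0, -0.5, 45], 0],
    [[0, -0.5, 70], 0],
    [[0, -0.5, 90], 0],
    [[0, -0.5, 102], 0],
    [[0, -0.5, 108], 0],
    [[0, -0.5, 111], 0],
    [[0, -0.5, 111], 0],
    [[0, -0.5, 111], 0],
  ],
)

```text
time: 25.7
tool_pos: [476.4, 161.7, 19.0]
tcp_rot: [-179.9, -0.1, -21.3]
ft_force: [-0.2, -0.3, 0.2]
finger_gap: 85.4
grip_force: 0.0
```

Request:
step_arm(
  rows=[
    [[0, 0, 0], 0],
    [[0, 0, 0], 0],
    [[0, 0, 0], 0],
    [[0, 0, 0], 0],
    [[0, 0, 0], 0],
  ],
  fingers=0,
)

```text
time: 26.2
tool_pos: [476.0, 161.6, 18.5]
tcp_rot: [-180.0, -0.0, -21.3]
ft_force: [-0.6, 0.4, 4.6]
finger_gap: 45.7
grip_force: 32.0
```

Request:
step_arm(
  rows=[
    [[0, 0, -15], 0],
    [[0, 0, -40], 0],
    [[0, 0, -75], 0],
    [[0, 0, -100], 0],
    [[0, 0, -100], 0],
    [[0, 0, -100], 0],
  ],
)

```text
time: 26.8
tool_pos: [475.8, 161.6, 118.1]
tcp_rot: [-180.0, -0.0, -21.3]
ft_force: [0.1, -0.5, -0.6]
finger_gap: 45.3
grip_force: 31.5
```

```bash
python3 plan.py 494.3 -161 110 -11.1
```

```text
shift [134.5 293.8   8.1] turn -10.2 | pos [475.8 161.6 118.1] rpy [-180.    -0.   -21.3] t 26.8 j6 124.0 F [ 0.1 -0.5 -0.6] gap 45.3
```

Request:
step_arm(
  rows=[
    [[10, 22, 0], -1],
    [[26, 56, 0], -2],
    [[44, 97, 0], -3],
    [[63, 138, 0], -5],
    [[82, 179, 0], -6],
    [[101, 220, 0], -8],
    [[117, 256, 3], -9],
    [[129, 281, 6], -10],
    [[134.5, 293.8, 8], -10.2],
    [[134.5, 293.8, 8], -10.2],
    [[134.5, 293.8, 8], -10.2],
    [[134.5, 293.8, 8], -10.2],
  ],
)

```text
time: 28.0
tool_pos: [493.9, -159.7, 109.5]
tcp_rot: [-180.0, 0.1, -11.1]
ft_force: [0.2, -0.4, 0.3]
finger_gap: 45.5
grip_force: 31.5
```

```bash
python3 plan.py 494.3 -161 31 -11.1
```

```text
shift [ 0.8  1.2 78.5] turn 0.0 | pos [ 493.9 -159.7  109.5] rpy [-1.80e+02  1.00e-01 -1.11e+01] t 28.0 j6 77.0 F [ 0.2 -0.4  0.3] gap 45.5
```

Request:
step_arm(
  rows=[
    [[0, 0.5, 15], 0],
    [[0, 0.5, 35], 0],
    [[0, 0.5, 50], 0],
    [[0, 0.5, 60], 0],
    [[0, 0.5, 64], 0],
    [[0, 0.5, 64], 0],
    [[0, 0.5, 64], 0],
  ],
)

```text
time: 28.7
tool_pos: [494.5, -161.8, 46.6]
tcp_rot: [180.0, -0.0, -11.1]
ft_force: [0.2, 0.2, 0.2]
finger_gap: 45.6
grip_force: 31.5
```

```bash
python3 - <<'E'
from h import *
b=avg('side',2);a=avg('top',2)
def crop(im,n,p): 
    u,v=proj(n,p)[0].astype(int); return cv2.resize(im[v-30:v+30,u-40:u+40],(400,300),interpolation=cv2.INTER_CUBIC)
S=[494,-161,25]
cv2.imwrite('pics/g9.png',np.hstack([crop(a,'top',S),crop(b,'side',S)]))
E
python3 plan.py 494.3 -161 26.5 -11.1
```

```text
shift [-0.5 -0.8 20.3] turn -0.0 | pos [ 494.6 -161.9   46.8] rpy [ 1.80e+02 -1.00e-01 -1.11e+01] t 28.9 j6 77.0 F [0.2 0.2 0.3] gap 45.3
```

View pics/g9.png

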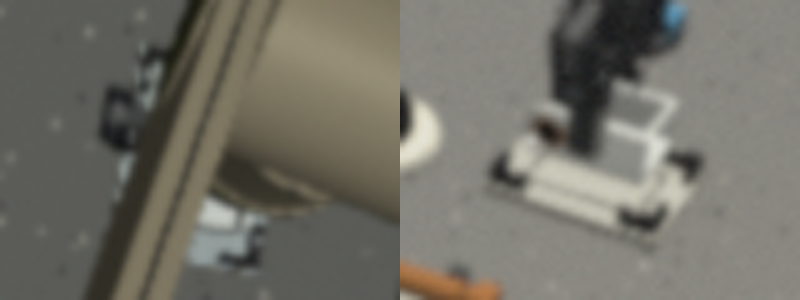

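Shell hovers centred between the stops, aligned; lower it.

Request:
step_arm(
  rows=[
    [[-0.3, -0.5, 5], 0],
    [[-0.3, -0.5, 10], 0],
    [[-0.3, -0.5, 14], 0],
    [[-0.3, -0.5, 17], 0],
    [[-0.3, -0.5, 19], 0],
    [[-0.3, -0.5, 20], 0],
    [[-0.3, -0.5, 20], 0],
    [[-0.3, -0.5, 20], 0],
  ],
)

```text
time: 29.7
tool_pos: [494.1, -161.1, 26.5]
tcp_rot: [180.0, -0.0, -11.1]
ft_force: [-2.3, 1.2, 5.4]
finger_gap: 45.2
grip_force: 32.2
```

Request:
step_arm(
  rows=[
    [[0, 0, 0], 0],
    [[0, 0, 0], 0],
    [[0, 0, 0], 0],
    [[0, 0, 0], 0],
    [[0, 0, -10], 0],
    [[0, 0, -40], 0],
    [[0, 0, -80], 0],
    [[0, 0, -120], 0],
    [[0, 0, -150], 0],
    [[0, 0, -150], 0],
  ],
  fingers=0.85,
)

```text
time: 30.7
tool_pos: [496.9, -162.4, 182.7]
tcp_rot: [179.9, -0.6, -11.1]
ft_force: [0.9, -0.1, 0.0]
finger_gap: 72.8
grip_force: 0.0
```

Request:
step_arm(
  rows=[
    [[-5, -40, 0], 0],
    [[-10, -80, 0], 0],
    [[-15, -125, 0], 0],
    [[-20, -170, 0], 0],
    [[-25, -215, 0], 0],
    [[-30, -260, 0], 0],
    [[-30, -300, 0], 0],
    [[-30, -330, 0], 0],
    [[-30, -350, 0], 0],
    [[-30, -350, 0], 0],
    [[-30, -350, 0], 0],
  ],
)

```text
time: 31.8
tool_pos: [531.4, 188.1, 175.6]
tcp_rot: [180.0, 0.0, -11.1]
ft_force: [-0.4, -1.0, 0.5]
finger_gap: 72.5
grip_force: 0.0
```

```bash
python3 - <<'E'
from h import *
a=avg('top',2);b=avg('side',2);print(r.sense()['tool_pos'],r.sense()['time'])
t=a[150:255,225:425];s=b[100:205,170:345]
cv2.imwrite('pics/g10.png',np.vstack([cv2.resize(t,(570,300),interpolation=2),cv2.resize(s,(570,300),interpolation=2)]))
E
```

```text
[531.74498925 187.12047766 175.95476633] 32.0
```

View pics/g10.png

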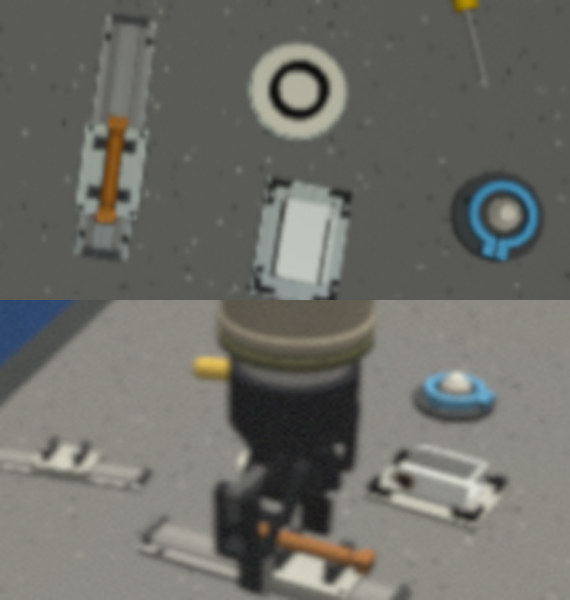

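The axle lies in the V-blocks, the race is concentric on its outline, the ring lies flat around the post, and the shell stands between the stops. The gripper is clear of everything.

```bash
python3 -c "
from bench import r
print(r.hand_in())"
```

```text
the job is handed in; nothing more can be done
None
```

All four parts are in their fixtures, in the order asked, and the job was handed in at about 32 s of the 104 s allowed; the last pictures show each part seated, and the jar and screwdriver were not touched.

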